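# Start up the belt grinder from the bench switchboard

## Task

Start up the belt grinder at the switchboard using only your fingertips: push the raised far end of the blue rocker (dust extractor) fully down, next push the raised far end of the orange rocker (grinder supply) fully down, and last press the green start button all the way in and let it come back out. Do not switch anything ahead of its turn, do not press the red stop button, and leave the white lamp rocker on. Pick nothing up, and leave the punch, the glue bottle, the hammer and the tray where they are.

Things in the scene. Friction and masses are not known exactly. Their poses are not given: they have to be found in the camera images.
- board: fixed plywood switchboard lying flat on the bench, 220 mm (x) by 340 mm (y) by 18 mm thick, origin at the centre of its underside on the bench (z = 0), x roughly away from the robot. Five switch boxes stand on it in two rows (three near the robot, two behind), at least 90 mm between centres, each in any of the five places and turned a little on its own
- extractor_box: fixed grey box of the blue rocker, 78 (x) by 50 (y) by 40 mm high; origin at the centre of its underside, on the board; z up. Rocker 64 mm long (x), 34 mm wide, V-shaped top: two flat 32 mm halves meet at the hinge line (along y, 44 mm above the origin); one lies level, 4 mm above the box, the other slopes up to an end 11 mm higher
- extractor (a joint): angle (rad) of the blue rocker (dust extractor); 0 = off, 0.35 = on, its end stops; starts off. Off: its half towards the box's +x is raised; on: the half towards -x is. Pressing the raised half straight down until it lies level and stops throws the switch. Steady friction 0.05 N m (2 to 3 N at mid-half), no snap or spring: it stays where it is left
- extractor_pad (a point): where to press to switch on: point on the top face of the blue rocker, mid-width, on its +x half, 22 mm along the face from the hinge line, 10 mm short of the end. Turns with the rocker: 7.5 mm above the hinge line at 0, level with it at 0.35
- grinder_box: fixed grey box of the orange rocker, 78 (x) by 50 (y) by 40 mm high; origin at the centre of its underside, on the board; z up. Rocker 64 mm long (x), 34 mm wide, V-shaped top: two flat 32 mm halves meet at the hinge line (along y, 44 mm above the origin); one lies level, 4 mm above the box, the other slopes up to an end 11 mm higher
- grinder (a joint): angle (rad) of the orange rocker (belt grinder supply); 0 = off, 0.35 = on, its end stops; starts off. Off: its half towards the box's +x is raised; on: the half towards -x is. Pressing the raised half straight down until it lies level and stops throws the switch. Steady friction 0.05 N m (2 to 3 N at mid-half), no snap or spring: it stays where it is left
- grinder_pad (a point): where to press to switch on: point on the top face of the orange rocker, mid-width, on its +x half, 22 mm along the face from the hinge line, 10 mm short of the end. Turns with the rocker: 7.5 mm above the hinge line at 0, level with it at 0.35
- lamp_box: fixed grey box of the white rocker, 78 (x) by 50 (y) by 40 mm high; origin at the centre of its underside, on the board; z up. Rocker 64 mm long (x), 34 mm wide, V-shaped top: two flat 32 mm halves meet at the hinge line (along y, 44 mm above the origin); one lies level, 4 mm above the box, the other slopes up to an end 11 mm higher
- lamp (a joint): angle (rad) of the white rocker (work lamp); 0 = off, 0.35 = on, its end stops; starts on and must stay on. Off: its half towards the box's +x is raised; on: the half towards -x is. Pressing the raised half straight down until it lies level and stops throws the switch. Steady friction 0.05 N m (2 to 3 N at mid-half), no snap or spring: it stays where it is left
- start (a joint): travel (m) of the round green start button; 0 = out, 0.006 = fully in. Button 36 mm across, standing 14 mm above the lid of its fixed grey box (60 by 60 by 40 mm high, on the board), pressed straight down against a spring: 1.5 N to begin, 5 N fully in; it comes back out when let go
- start_top (a point): centre of the top face of the green start button, 72 mm above the bench when out
- stop (a joint): travel (m) of the red mushroom-headed stop button; 0 = out, 0.006 = fully in; same spring as the start button. Not to be pressed
- stop_top (a point): centre of the top of the red stop button (head 40 mm across, 18 mm above the lid of its fixed yellow box, 60 by 60 by 40 mm high), 76 mm above the bench
- punch: loose bystander: brass punch standing upright near one far corner of the board, 26 mm across at the foot, 58 mm tall; origin at the centre of its underside
- glue: loose bystander: small white glue bottle with a black cap standing near the other far corner of the board, 34 mm across, 75 mm tall; origin at the centre of its underside
- hammer: loose bystander: hammer lying on the bench to the right (-y) of the board, 260 mm long along its x, wooden handle, steel head at +x; origin on the bench under its middle
- tray: loose bystander: black tray of blades lying on the bench to the left (+y) of the board, 190 mm (x) by 90 mm (y) by 30 mm high; origin at the centre of its underside

How it is judged:
By the outcome, as a careful person would: the job done as asked, in the order asked, and still so for the second after the job is handed in, with the robot touching nothing.
It also fails if it takes over 40 s, if anything falls off the work surface, if the arm or the gripper's body presses on something with over 40 N, if the wrist force passes 120 N, or if a joint passes its speed limit or range.

## Robot

A 6-joint arm with a two-finger parallel gripper is mounted at the origin on the work surface. World frame = base frame: x ahead of the robot, y to its left, z up, the work surface at z = 0. Lengths are in m, angles in rad, forces in N, time in s.
With the tool pointing down it reaches from about 0.325 to 0.9 m from the base axis. Payload 6.1 kg.
Tool frame: the origin (TCP) lies at the very end of the fingers, on their centre line; the grasp point (between the pads) lies 19 mm behind it (ctrl.grip_depth is the distance from the TCP to the grasp point, in m); z points along the fingers, y is the line along which they close (so a half turn about z gives the same grasp; the last joint's range is limited). The gripper opens to 85 mm and grips with 20 to 120 N. Pads are 22 mm wide; open, the fingers measure 114 mm over their backs; the gripper's body (76 mm by 85 mm) begins 54 mm behind the grasp point. The pads swing forward as they close: fully open they stand 13 mm farther back than shut.
Start: joints at [-1.428, 0.22, 1.526, -0, 1.395, -0.126], TCP at [0.166, -0.603, 0.231] pointing down, gripper open.
Joint ranges: [-2.98, 2.98], [-0.91, 2.08], [0.09, 2.57], [-1.24, 4.39], [0.2, 2.65], [-2.68, 2.68]. Speed limits (rad/s): [2.57, 2.57, 3.01, 3.14, 3.14, 3.14].

## Interface

Orientations are given as a rotation vector (axis times angle).
In Python, from rig import status, capture, get_calibration, workorder, ctrl gives the robot as it stands.
- The arm moves only by the tool send_rows, never from a script. Its argument "commands" is one flat list of numbers, 5 for each row, row after row: the finger opening in mm, from 0 to 85.4, then the shift along the tool's x, y, z in mm, then the turn about the tool's z in rad. In form: [grip, x, y, z, twist, grip, x, y, z, twist, ...]. A call has 1 to 5 rows; each row is the pose to reach, as a shift and turn from the pose commanded when the call began, along the tool's axes at that moment; what a row does not reach only later rows make up. A row lasts 1/10 s, in which the tool goes at most 50 mm and 8.59 degrees, less where a joint would pass 70% of its speed; a pose out of reach is approached as far as the arm can. A call with a gripper value outside its range is refused whole. The fingers move at their own pace and stop on an object; the grip force is fixed at half the most. Time passes only in rows, so rows that repeat a pose let the fingers close. It gives the time, the measured TCP pose, the force, the opening and the grip force at its end, in the units of the state.
- status.get_obs(): the state, without advancing time (a new reading comes with each control period).
- capture(name): name is "side" or "top" or "wrist"; returns the picture (420x560x3 uint8, red, green, blue); there is no depth.
- get_calibration(name): a dict with "intrinsics" (3x3 intrinsics, pixels), "dist_coeffs" ([k1, k2, p1, p2, k3] as OpenCV has them; the pictures are not rectified), "eye" and "rotation" of the camera in the world. Camera axes: x right, y up, looking along -z (the intrinsics and any distortion apply to the point x, -y, -z); pixel columns grow to the right and rows downward; lengths in m; the calibration is good to about 2 mm. A picture is of the moment at which its call begins: read the wrist's pose just before it. get_calibration takes no time and is no camera call; for the wrist camera it gives the pose at the moment of the call.
- workorder.close_job(): hands the job in; it is judged then, once.
The state is a dict: "time_s": time; "qpos": joint angles; "joint_velocities": joint speeds; "joint_torque": joint torques, N m; "ee_pos": TCP position; "eef_rot": TCP orientation; "ft_force": force on the tool from outside, world axes, zero at the start; "wrist_torque": the same for the moment, N m; "grip_width": finger opening in m; "grasp_force": force on a finger pad.
Only numpy, scipy, OpenCV 4.12 (cv2) and the standard library are available. Lean on these libraries where they do the work, as an engineer would, in place of code of your own. Each camera call takes 0.05 s, during which the arm holds its last target. There are 200 camera calls.

## Working session

There is one attempt and no reset: what is moved stays moved. The work goes in short steps, Python scripts to look and compute and a tool call to move; the robot and the scene stay as the last step left them, time stands still between calls to the robot, and variables do not carry over. Pictures are saved under pics/ and viewed, at most 10 in all, crops included, and the job is handed in when it is done.

Besides the shell and the picture viewer there is one more tool, called after "Emit:" as name(argument=value, ...) on one line, values as JSON. send_rows: Moves the arm, as the interface text tells. Its arguments: {"type":"object","properties":{"commands":{"type":"array"}},"required":["commands"]}

```bash
mkdir -p pics; ls
python3 - <<'E'
from rig import status,capture,get_calibration
import cv2,numpy as np
o=status.get_obs();print({k:np.round(v,3).tolist() for k,v in o.items()})
for n in("top","side"):
    c=get_calibration(n);print(n,{k:np.round(v,3).tolist() for k,v in c.items()})
    cv2.imwrite(f"pics/{n}0.png",capture(n)[:,:,::-1])
E
```

```text
pics
{'time_s': 0.0, 'qpos': [-1.428, 0.221, 1.528, -0.0, 1.395, -0.126], 'joint_velocities': [0.002, 0.002, -0.002, 0.002, -0.0, 0.001], 'joint_torque': [0.0, -49.69, -38.94, -0.0, 0.011, 0.0], 'ee_pos': [0.166, -0.602, 0.23], 'eef_rot': [-3.111, -0.421, 0.0], 'ft_force': [-0.283, 0.284, -0.132], 'wrist_torque': [0.025, -0.048, -0.026], 'grasp_force': 0.0, 'grip_width': 0.086}
top {'intrinsics': [[418.715, 0.0, 285.868], [0.0, 418.715, 207.686], [0.0, 0.0, 1.0]], 'dist_coeffs': [0.023, 0.0, 0.0, 0.0, 0.0], 'eye': [0.399, 0.061, 1.094], 'rotation': [0.142, -0.135, -1.59]}
side {'intrinsics': [[430.573, 0.0, 289.998], [0.0, 430.573, 211.64], [0.0, 0.0, 1.0]], 'dist_coeffs': [-0.016, 0.0, 0.0, 0.0, 0.0], 'eye': [0.415, -0.563, 0.699], 'rotation': [0.796, -0.1, -0.286]}
```

View pics/top0.png

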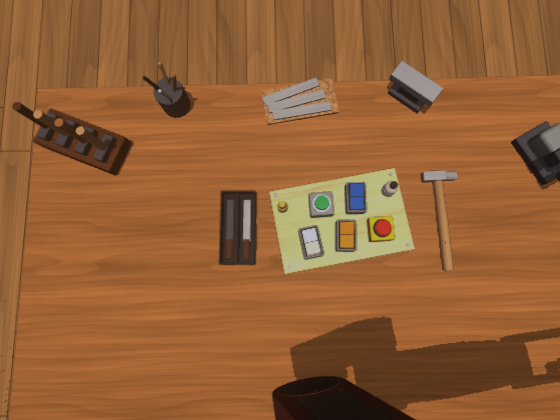

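View pics/side0.png

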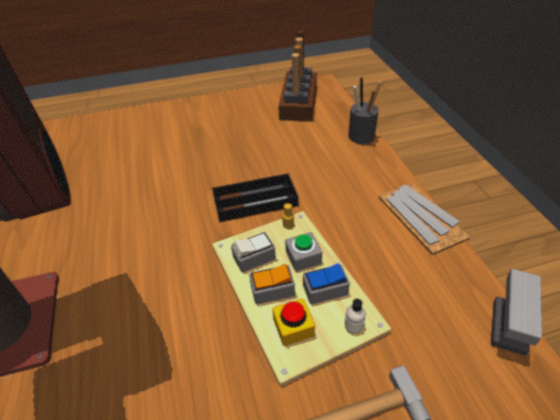

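The top view shows the near row as white (312,242), orange (347,236) and red (382,229). The far row is green (321,203) and blue (357,197). The side view agrees: orange (272,281), blue (325,282), green (303,243). The bystanders stand at the far corners and to either side of the board.

```bash
cat > h.py <<'E'
import cv2,numpy as np
from scipy.spatial.transform import Rotation as R
from scipy.optimize import least_squares
def proj(c,P):
    Rm=R.from_rotvec(c['rotation']).as_matrix() if np.size(c['rotation'])==3 else np.array(c['rotation'])
    p=(np.atleast_2d(P)-c['eye'])@Rm*[1,-1,-1]
    return cv2.projectPoints(p.reshape(-1,1,3),np.zeros(3),np.zeros(3),np.array(c['intrinsics']),np.array(c['dist_coeffs'],float))[0][:,0]
HUE={'blue':(105,130),'orange':(8,20),'green':(50,85),'red':(172,6)}
def mask(img,col,roi):
    h,s,v=cv2.split(cv2.cvtColor(img,cv2.COLOR_RGB2HSV));a,b=HUE[col]
    m=((h>=a)&(h<=b)if a<b else(h>=a)|(h<=b))&(s>(200 if col=='orange' else 110))&(v>50)
    z=np.zeros_like(m);x0,y0,x1,y1=roi;z[y0:y1,x0:x1]=m[y0:y1,x0:x1]
    n,l,st,ce=cv2.connectedComponentsWithStats(z.astype(np.uint8))
    k=1+np.argmax(st[1:,4]);return l==k,ce[k],st[k]
def tri(cs,px):
    f=lambda P:np.concatenate([proj(c,P)[0]-p for c,p in zip(cs,px)])
    r=least_squares(f,[.5,0,.06]);return r.x,np.abs(r.fun).max()
E
python3 - <<'E'
from h import *
from rig import get_calibration
cs=[get_calibration(n) for n in('top','side')]
im=[cv2.imread(f'pics/{n}0.png')[:,:,::-1].copy() for n in('top','side')]
C={'blue':[(357,197),(325,282)],'orange':[(347,236),(272,281)],'green':[(321,203),(303,243)],'red':[(382,229),(293,315)]}
for k,v in C.items():
    px=[]
    for i in range(2):
        x,y=v[i];m,c,s=mask(im[i],k,(x-25,y-22,x+25,y+22));px.append(c);print(k,s.tolist(),c.round(1))
        if i==0:
            cc=cv2.findContours(m.astype(np.uint8),0,1)[0][0];print(' rect',cv2.minAreaRect(cc))
    P,e=tri(cs,px);print(k,P.round(4),'res',round(e,2))
bc=[tri(cs,[a,b]) for a,b in [((276,195),(221,245)),((392,174),(380,325)),((407,244),(284,372))]]
print('board screws',[b[0].round(3) for b in bc])
E
```

```text
blue [350, 184, 14, 25, 347] [356.5 196. ]
 rect ((356.5, 196.0), (24.0, 13.0), 90.0)
blue [307, 264, 39, 25, 599] [325.9 276.5]
blue [ 0.6079 -0.115   0.0601] res 0.26
orange [341, 222, 12, 12, 135] [346.5 227.9]
 rect ((346.5, 227.5), (11.0, 11.0), 90.0)
orange [253, 265, 38, 24, 567] [271.4 276.7]
orange [ 0.5175 -0.0851  0.0603] res 4.35
green [315, 196, 14, 14, 137] [321.6 202.5]
 rect ((321.6000671386719, 202.30003356933594), (12.074767112731934, 12.521980285644531), 26.56505012512207)
green [295, 234, 17, 16, 207] [303.2 241.6]
green [ 0.5926 -0.0261  0.0665] res 0.07
red [375, 220, 16, 16, 203] [382.5 227.5]
 rect ((382.5, 227.5), (15.0, 15.0), 90.0)
red [282, 302, 23, 21, 380] [292.9 312.4]
red [ 0.526  -0.1737  0.0665] res 0.17
board screws [array([ 0.518,  0.094, -0.015]), array([ 0.673, -0.218,  0.022]), array([ 0.488, -0.246,  0.013])]
```

Emit:
send_rows(commands=[0, 40, -30, 0, 0, 0, 80, -60, 0, 0, 0, 120, -90, 0, 0, 0, 160, -120, 0, 0, 0, 200, -150, 0, 0])

```text
time_s: 0.6
ee_pos: [0.3196, -0.4029, 0.2309]
eef_rot: [-3.113, -0.42, 0.0]
ft_force: [0.5, 0.0, -0.0]
grip_width: 0.0124
grasp_force: 0.0
```

Emit:
send_rows(commands=[0, 40, -30, 0, 0, 0, 80, -60, 0, 0, 0, 120, -90, 0, 0, 0, 160, -120, 0, 0, 0, 200, -150, 0, 0])

```text
time_s: 1.1
ee_pos: [0.4727, -0.2051, 0.2311]
eef_rot: [-3.113, -0.421, 0.0]
ft_force: [0.6, -0.7, -0.1]
grip_width: 0.0
grasp_force: 0.0
```

Emit:
send_rows(commands=[0, 40, -30, 0, 0, 0, 80, -60, 0, 0, 0, 104, -82, 0, 0.13, 0, 104, -82, 0, 0.13])

```text
time_s: 1.5
ee_pos: [0.5517, -0.0966, 0.2307]
eef_rot: [-3.132, -0.22, 0.0]
ft_force: [-1.0, -0.1, -0.3]
grip_width: 0.0001
grasp_force: 0.0
```

Run:
```python
from h import *
from rig import status,capture,get_calibration
o=status.get_obs();print(o['time_s'],o['ee_pos'],o['eef_rot'],o['grip_width'])
import pickle
c=get_calibration('wrist');im=capture('wrist');print(c['eye'],c['rotation'])
pickle.dump((c,im),open('w1.pkl','wb'));cv2.imwrite('pics/w1.png',im[:,:,::-1])
```

```text
1.5 [ 0.5517282  -0.0966126   0.23068472] [-3.13234304e+00 -2.19581186e-01  3.77096960e-04] 0.00012638167706195387
[ 0.63569372 -0.08379073  0.37346669] [-0.26920961  0.23638638 -1.41754591]
```

View pics/w1.png

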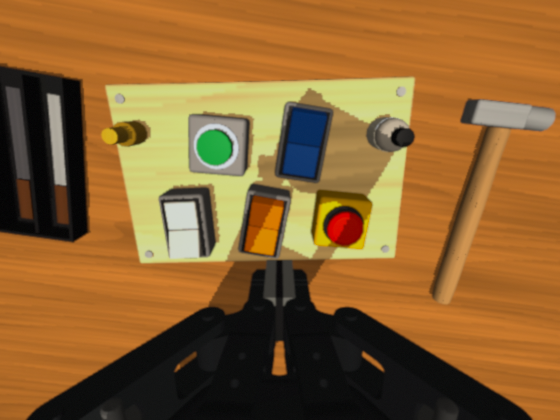

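The wrist view is clear: green (215,147), blue rocker (304,143) with hinge around row 143, orange (265,222), red (343,227). Boxes are turned differently. Next I fit the rocker models to the colour masks in all three views.

```bash
cat > fit.py <<'E'
from h import *
from scipy.optimize import minimize
S=8
def rocker(x,y,z,yaw,on=False):
    h=11 if not on else 0; g=11-h
    P=np.array([[sx*d,sy*17,zz] for sy in(-1,1) for sx,d,zz in((1,32,44+h),(-1,32,44+g),(1,32,40),(-1,32,40),(1,0,44))])/1e3
    # raised half is 32 long along the face
    P[:,0]*=np.where(P[:,2]>.05,30.05/32,1)
    return P@R.from_euler('z',yaw).as_matrix().T+[x,y,z]
def sil(c,P,roi):
    q=(proj(c,P)-roi[:2]+.5)*S
    m=np.zeros(((roi[3]-roi[1])*S,(roi[2]-roi[0])*S),np.uint8)
    cv2.fillConvexPoly(m,cv2.convexHull(q.round().astype(np.int32)),1)
    return cv2.resize(m.astype(np.float32),None,fx=1/S,fy=1/S,interpolation=cv2.INTER_AREA)
def fit(views,p0,fn=rocker):
    rois=[(*(np.floor(proj(c,fn(*p0)).min(0)).astype(int)-8),*(np.ceil(proj(c,fn(*p0)).max(0)).astype(int)+8)) for c,m in views]
    def cost(p):
        return sum(np.abs(sil(c,fn(*p),r)-m[r[1]:r[3],r[0]:r[2]]).sum()/m.sum() for (c,m),r in zip(views,rois))/len(views)
    s=np.vstack([p0]+[np.array(p0)+d for d in np.diag([.006,.006,.004,.1])])
    r=minimize(cost,p0,method='Nelder-Mead',options=dict(initial_simplex=s,maxiter=400));return r.x,r.fun
E
python3 - <<'E'
from fit import *
from rig import get_calibration
import pickle
w=pickle.load(open('w1.pkl','rb'))
V=[w]+[(get_calibration(n),cv2.imread(f'pics/{n}0.png')[:,:,::-1].copy()) for n in('side','top')]
C={'blue':[(304,143),(325,282),(357,197)],'orange':[(265,222),(272,281),(347,236)],'green':[(215,147),(303,243),(321,203)]}
G={'blue':(.608,-.115,.018,0),'orange':(.512,-.087,.018,0)}
cc={}
for k in C:
    vs=[]
    for i,(c,im) in enumerate(V):
        d=(40,50) if i==0 else(25,22);x,y=C[k][i]
        HUE['orange']=(5,22)
        m,ce,st=mask(im,k,(x-d[0],y-d[1],x+d[0],y+d[1]));vs.append((c,m.astype(np.float32)));cc.setdefault(k,[]).append(ce)
        print(k,i,st.tolist())
    if k in G:
        for sub in ([0,1],[0],[1]):
            p,f=fit([vs[i] for i in sub],G[k]);print(k,sub,p.round(4),round(f,3))
    print('centroid tri',tri([V[i][0] for i in(0,1)],cc[k][:2]))
E
```

```text
blue 0 [282, 107, 45, 71, 2282]
blue 1 [307, 264, 39, 25, 599]
blue 2 [350, 184, 14, 25, 347]
blue [0, 1] [ 0.6082 -0.1125  0.0128 -0.0208] 0.084
blue [0] [ 0.6098 -0.112   0.0188 -0.0154] 0.05
blue [1] [ 0.6069 -0.1154  0.0167 -0.0414] 0.098
centroid tri (array([ 0.61007148, -0.11274709,  0.05589218]), np.float64(0.7918092890237745))
orange 0 [244, 196, 40, 60, 1780]
orange 1 [253, 265, 38, 24, 567]
orange 2 [341, 222, 12, 12, 135]
orange [0, 1] [ 0.5117 -0.0824  0.0143 -0.0377] 0.106
orange [0] [ 0.5139 -0.0823  0.0208 -0.056 ] 0.042
orange [1] [ 0.5107 -0.0878  0.0215 -0.0173] 0.146
centroid tri (array([ 0.51237673, -0.08228261,  0.05594776]), np.float64(0.15103293474282964))
green 0 [197, 130, 35, 35, 973]
green 1 [295, 234, 17, 16, 207]
green 2 [315, 196, 14, 14, 137]
centroid tri (array([ 0.5933498 , -0.02222779,  0.06239085]), np.float64(0.21588839286209804))
```

Emit:
send_rows(commands=[0, 38, 14, 30, 0.08, 0, 76, 27, 60, 0.16, 0, 76, 27, 60, 0.16, 0, 76, 27, 60, 0.16])

```text
time_s: 1.95
ee_pos: [0.6277, -0.1175, 0.168]
eef_rot: [-3.14, 0.033, 0.01]
ft_force: [0.3, -0.8, 1.1]
grip_width: -0.0
grasp_force: 0.0
```

```bash
cat > look.py <<'E'
from fit import *
from rig import status,capture,get_calibration
import pickle,sys
n,cols=sys.argv[1],sys.argv[2:]
o=status.get_obs();c=get_calibration('wrist');im=capture('wrist')
pickle.dump((c,im),open(n+'.pkl','wb'));cv2.imwrite(f'pics/{n}.png',im[:,:,::-1])
print(o['time_s'],o['ee_pos'],o['eef_rot'],o['ft_force']);HUE['orange']=(5,22)
w1=pickle.load(open('w1.pkl','rb'))
G={'blue':(.6098,-.112,.018,-.02),'orange':(.5139,-.0823,.018,-.05),'green':(.5933,-.022,.062,0)}
for k in cols:
    vs=[]
    ces=[]
    for c,i in(w1,(get_calibration('wrist') if False else c,im)):
        x,y=proj(c,np.array(G[k][:3])+[0,0,.045 if k!='green' else 0])[0].astype(int)
        d=40 if c is w1[0] else 75
        m,ce,st=mask(i,k,(max(x-d,0),max(y-d,0),x+d,y+d));vs.append((c,m.astype(np.float32)));ces.append(ce)
        print(k,st.tolist(),ce.round(1))
    print(' tri',tri([v[0] for v in vs],ces))
    if k!='green':
        for s in([0,1],[1]):
            p,f=fit([vs[j] for j in s],G[k]);print('  fit',s,p.round(4),round(f,3))
E
python3 look.py w2 blue green
```

```text
1.95 [ 0.62769619 -0.11751815  0.16804072] [-3.13992902  0.03252899  0.00951362] [ 0.34615717 -0.83857579  1.06246508]
blue [282, 107, 45, 71, 2282] [303.8 142. ]
blue [255, 196, 41, 70, 2582] [275.2 228.3]
 tri (array([ 0.61060403, -0.11243391,  0.05519141]), np.float64(0.5138279866554285))
  fit [0, 1] [ 0.6106 -0.1122  0.017  -0.0126] 0.059
  fit [1] [ 0.611  -0.1124  0.0181 -0.012 ] 0.061
green [197, 130, 35, 35, 973] [214.1 147. ]
green [157, 233, 41, 39, 1225] [177.  252.5]
 tri (array([ 0.59392598, -0.02303553,  0.06714022]), np.float64(0.06068229746986731))
```

View pics/w2.png

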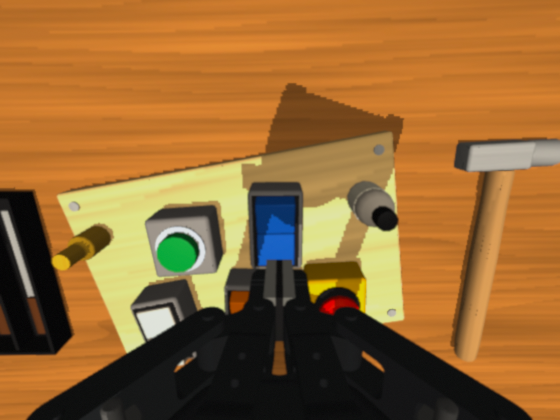

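The close view shows the blue rocker at (275,228) just ahead of the fingertips (280,265), bottle clear at right. Both fits agree to within 1 mm. Descending.

Emit:
send_rows(commands=[0, 4, -5, 40, 0, 0, 4, -5, 80, 0, 0, 4, -5, 80, 0, 0, 4, -5, 80, 0])

```text
time_s: 2.4
ee_pos: [0.6336, -0.1123, 0.0939]
eef_rot: [3.141, -0.033, 0.003]
ft_force: [0.4, 0.2, 0.4]
grip_width: 0.0005
grasp_force: 0.0
```

Emit:
send_rows(commands=[0, -1, 0, 12, 0, 0, -1, 0, 18, 0, 0, -1, 0, 23, 0, 0, -1, 0, 27, 0, 0, -1, 0, 29, 0])

```text
time_s: 2.9
ee_pos: [0.6332, -0.1119, 0.0626]
eef_rot: [3.141, -0.033, 0.002]
ft_force: [2.5, -0.4, 2.0]
grip_width: 0.0001
grasp_force: 0.9
```

Emit:
send_rows(commands=[0, 0, 0, 1, 0, 0, 0, 0, 2, 0, 0, 0, 0, 2, 0])

```text
time_s: 3.2
ee_pos: [0.6331, -0.1119, 0.062]
eef_rot: [3.141, -0.033, 0.001]
ft_force: [-1.6, 1.4, 10.0]
grip_width: -0.0001
grasp_force: 5.0
```

Emit:
send_rows(commands=[0, 0, 0, 1, 0, 0, 0, 0, 1, 0])

```text
time_s: 3.4
ee_pos: [0.6331, -0.1119, 0.0619]
eef_rot: [3.141, -0.033, 0.001]
ft_force: [-6.6, 1.0, 15.0]
grip_width: -0.0001
grasp_force: 7.7
```

Emit:
send_rows(commands=[0, 0, 0, -10, 0, 0, 0, 0, -50, 0, 0, 0, 0, -90, 0, 0, -45, 0, -110, 0, 0, -70, 0, -110, 0])

```text
time_s: 3.9
ee_pos: [0.5629, -0.1107, 0.1729]
eef_rot: [3.14, -0.033, 0.007]
ft_force: [0.6, 0.2, 0.2]
grip_width: 0.0001
grasp_force: 0.0
```

Emit:
send_rows(commands=[0, -15, 0, 0, 0, 0, -15, 0, 0, 0])

```text
time_s: 4.1
ee_pos: [0.5457, -0.1096, 0.1692]
eef_rot: [-3.141, 0.034, 0.003]
ft_force: [0.8, -0.3, 0.3]
grip_width: 0.0002
grasp_force: 0.0
```

```bash
python3 look.py w3 orange green
```

```text
4.1 [ 0.5457012  -0.10963658  0.16917336] [-3.14108571e+00  3.38874500e-02  2.51032376e-03] [ 0.77026594 -0.29368519  0.28070128]
orange [244, 196, 40, 60, 1780] [263.1 225.3]
orange [231, 212, 41, 68, 2362] [250.7 242.4]
 tri (array([ 0.51341786, -0.08132066,  0.05402594]), np.float64(1.4726790676620567))
  fit [0, 1] [ 0.5146 -0.0825  0.02   -0.0566] 0.081
  fit [1] [ 0.5144 -0.0825  0.0185 -0.0649] 0.105
green [197, 130, 35, 35, 973] [214.1 147. ]
green [151, 140, 45, 44, 1515] [173.4 161.7]
 tri (array([ 0.59418587, -0.02340092,  0.06867031]), np.float64(0.08244793373037851))
```

View pics/w3.png

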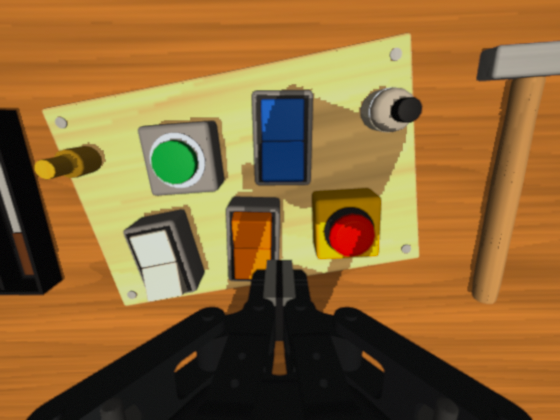

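Blue now shows its near half raised, so it is on. Orange is at (253,243) with its far half raised, and the red button is clear at (350,233). Orange next.

Emit:
send_rows(commands=[0, -10, -25, 10, 0.035, 0, -11, -26, 45, 0.035, 0, -11, -26, 78, 0.035, 0, -11, -26, 78, 0.035, 0, -11, -26, 78, 0.035])

```text
time_s: 4.65
ee_pos: [0.5372, -0.0836, 0.091]
eef_rot: [-3.14, 0.088, 0.003]
ft_force: [0.2, 0.5, 0.9]
grip_width: 0.0004
grasp_force: 0.0
```

Emit:
send_rows(commands=[0, -1, 0, 12, 0, 0, -1, 0, 18, 0, 0, -1, 0, 23, 0, 0, -1, 0, 27, 0, 0, -1, 0, 29, 0])

```text
time_s: 5.15
ee_pos: [0.5367, -0.0838, 0.0626]
eef_rot: [3.14, -0.088, 0.002]
ft_force: [1.8, -0.8, 2.5]
grip_width: 0.0005
grasp_force: 0.9
```

Emit:
send_rows(commands=[0, 0, 0, 1, 0, 0, 0, 0, 2, 0, 0, 0, 0, 2, 0])

```text
time_s: 5.45
ee_pos: [0.5366, -0.0838, 0.062]
eef_rot: [3.14, -0.088, 0.001]
ft_force: [-3.5, 1.0, 11.7]
grip_width: 0.0002
grasp_force: 5.8
```

Emit:
send_rows(commands=[0, 0, 0, 1, 0, 0, 0, 0, 1, 0, 0, 0, 0, -15, 0, 0, 0, 0, -60, 0, 0, 0, 0, -70, 0])

```text
time_s: 5.95
ee_pos: [0.5383, -0.0843, 0.1347]
eef_rot: [3.139, -0.088, 0.009]
ft_force: [0.5, -0.3, 0.3]
grip_width: -0.0
grasp_force: 0.0
```

Emit:
send_rows(commands=[0, 27, -32, 0, 0, 0, 54, -63, 0, 0, 0, 54, -63, 0, 0, 0, 54, -63, 20, 0, 0, 54, -63, 40, 0])

```text
time_s: 6.45
ee_pos: [0.5935, -0.0236, 0.0898]
eef_rot: [3.14, -0.087, 0.0]
ft_force: [-0.5, 0.1, -0.2]
grip_width: -0.0002
grasp_force: 0.0
```

Emit:
send_rows(commands=[0, 0, 0, 5, 0, 0, 0, 0, 5, 0])

```text
time_s: 6.65
ee_pos: [0.592, -0.0238, 0.0838]
eef_rot: [-3.14, 0.089, 0.005]
ft_force: [-0.2, -0.8, 0.3]
grip_width: -0.0001
grasp_force: 0.0
```

```bash
python3 look.py w4 green
```

```text
6.65 [ 0.59203225 -0.02379037  0.08383793] [-3.13998528  0.08854465  0.00547949] [-0.20309352 -0.81154081  0.29959538]
green [197, 130, 35, 35, 973] [214.1 147. ]
green [252, 229, 59, 46, 1743] [281.1 249.9]
 tri (array([ 0.59335918, -0.02286127,  0.05458217]), np.float64(2.224852640208553))
```

View pics/w4.png

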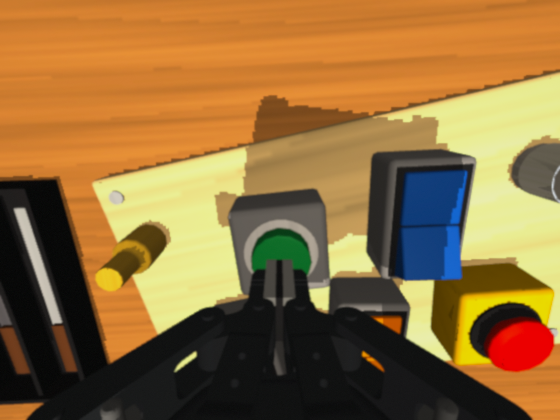

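The fingertips are centred over green (281,250), nothing else is near them.

Emit:
send_rows(commands=[0, 1, 0, 8, 0, 0, 1, 0, 12, 0, 0, 1, 0, 15, 0, 0, 1, 0, 18, 0, 0, 1, 0, 18, 0])

```text
time_s: 7.2
ee_pos: [0.5948, -0.024, 0.0675]
eef_rot: [3.14, -0.088, 0.001]
ft_force: [-1.0, -1.0, 3.7]
grip_width: 0.0001
grasp_force: 2.0
```

Emit:
send_rows(commands=[0, 0, 0, 1, 0, 0, 0, 0, 2, 0, 0, 0, 0, 2, 0])

```text
time_s: 7.5
ee_pos: [0.5948, -0.0239, 0.066]
eef_rot: [3.14, -0.088, 0.001]
ft_force: [-2.1, -0.8, 7.6]
grip_width: -0.0
grasp_force: 3.5
```

Emit:
send_rows(commands=[0, 0, 0, 1, 0, 0, 0, 0, 2, 0, 0, 0, 0, 2, 0])

```text
time_s: 7.8
ee_pos: [0.5949, -0.024, 0.0658]
eef_rot: [3.14, -0.088, 0.001]
ft_force: [-7.8, 0.3, 18.6]
grip_width: 0.0002
grasp_force: 9.4
```

Emit:
send_rows(commands=[0, 0, 0, -10, 0, 0, 0, 0, -50, 0, 0, 0, 0, -100, 0, 0, -40, 0, -130, 0, 0, -80, 0, -150, 0])

```text
time_s: 8.3
ee_pos: [0.5153, -0.0194, 0.216]
eef_rot: [3.14, -0.088, 0.006]
ft_force: [-1.0, -0.6, 0.2]
grip_width: 0.0003
grasp_force: 0.0
```

Emit:
send_rows(commands=[0, -20, 30, 0, 0, 0, -20, 30, 0, 0, 0, -20, 30, 0, 0])

```text
time_s: 8.6
ee_pos: [0.4929, -0.0483, 0.2134]
eef_rot: [-3.14, 0.09, -0.001]
ft_force: [0.6, 0.8, 0.2]
grip_width: -0.0002
grasp_force: 0.0
```

```bash
python3 look.py w5 green
```

```text
8.6 [ 0.49288108 -0.04832893  0.2133779 ] [-3.13994708e+00  9.04457442e-02 -1.30243280e-03] [0.61908242 0.81801883 0.23182075]
green [197, 130, 35, 35, 973] [214.1 147. ]
green [227, 74, 39, 42, 1264] [246.4  94.8]
 tri (array([ 0.594118  , -0.02342204,  0.06877192]), np.float64(9.262247633046172e-05))
```

View pics/w5.png

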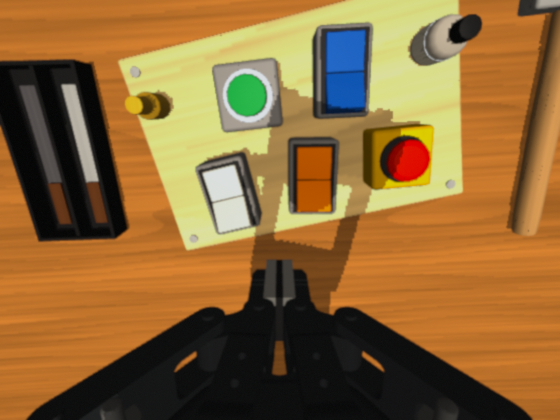

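Blue (343,70) and orange (313,176) both have the near half raised. Green (246,95) is back out at its earlier height, and the white rocker (227,196), red button and bystanders look unmoved.

```bash
python3 -c "
from rig import workorder
print(workorder.close_job())"
```

```text
the job is handed in; nothing more can be done
None
```

I switched on the blue rocker, then the orange, each to its stop, then pressed green fully in and it came back out; red, the lamp and the loose items were not touched, and the job was handed in at about 8.7 s (no verdict was returned).

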